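# Check a valve's return spring and count it

## Task

Test the return spring of the smaller of the two square-bodied valves: with the fingertips, gently press the plunger on its top well down and let it spring back up. Then record it by pressing the large round count button on the tally counter and letting go. Only push with the fingers, pick nothing up, and leave the other plungers, the counter's small square reset button and everything else where they are.

Things in the scene. Friction and masses are not known exactly. Their poses are not given: they have to be found in the camera images.
- small_square: the smaller of the two square-bodied valves, loose on the bench, plain die-cast aluminium with two brass ports 8 mm proud on opposite sides and a paper tag: body 50 x 50 mm, 60 mm tall, plunger head top at 80 mm; 0.45 kg or so. Origin: centre of its underside, z up, y along the ports.
- small_square_plunger (a joint): how far the plunger on the smaller of the two square-bodied valves is pressed in, m: 0 up, 0.010 fully down. About 2 N starts it and 7 N holds it fully down. 6 mm or more counts as well down, under 1.5 mm as up again.
- small_square_plunger_top (a point): centre of the upper face of the plunger head on the smaller of the two square-bodied valves; it moves with the plunger. The plunger is a round dark steel head 26 mm across and 6 mm thick on a 14 mm stem, centred on the valve, pressed straight down; it springs back by itself.
- large_square: the larger of the two square-bodied valves, loose on the bench, plain die-cast aluminium with two brass ports 8 mm proud on opposite sides and a paper tag: body 68 x 68 mm, 84 mm tall, plunger head top at 104 mm. Origin: centre of its underside, z up, y along the ports.
- large_square_plunger (a joint): how far the plunger on the larger of the two square-bodied valves is pressed in, m: 0 up, 0.010 fully down. About 2 N starts it and 7 N holds it fully down. To be left alone.
- large_square_plunger_top (a point): centre of the upper face of the plunger head on the larger of the two square-bodied valves; it moves with the plunger. Same plunger as on the other valves.
- short_round: the short round valve, loose on the bench, plain die-cast aluminium with two brass ports 8 mm proud on opposite sides and a paper tag: stepped body 60 mm across, 62 mm tall, plunger head top at 82 mm. Origin: centre of its underside, z up, y along the ports.
- short_round_plunger (a joint): how far the plunger on the short round valve is pressed in, m: 0 up, 0.010 fully down. About 2 N starts it and 7 N holds it fully down. To be left alone.
- short_round_plunger_top (a point): centre of the upper face of the plunger head on the short round valve; it moves with the plunger. Same plunger as on the other valves.
- tall_round: the tall round valve, loose on the bench, plain die-cast aluminium with two brass ports 8 mm proud on opposite sides and a paper tag: stepped body 68 mm across, 98 mm tall, plunger head top at 118 mm. Origin: centre of its underside, z up, y along the ports.
- tall_round_plunger (a joint): how far the plunger on the tall round valve is pressed in, m: 0 up, 0.010 fully down. About 2 N starts it and 7 N holds it fully down. To be left alone.
- tall_round_plunger_top (a point): centre of the upper face of the plunger head on the tall round valve; it moves with the plunger. Same plunger as on the other valves.
- tally: desk tally counter, a grey box 64 x 110 x 36 mm (x, y, z) screwed to the bench, with a row of small white number windows along its length and two steel buttons on top. Origin: centre of its underside; x across it, y along it; at zero yaw the windows are on the robot's side.
- count_button (a joint): how far the count button is pressed, m: 0 up, 0.006 fully down. About 2 N starts it and 5 N holds it fully down; 4 mm or more counts as pressed, under 1.5 mm as up; it springs back.
- count_top (a point): centre of the upper face of the count button: the larger, round one, 28 mm across, standing 14 mm out of the box (top 50 mm above the bench), at x +12, y +34 mm on the counter.
- reset_button (a joint): how far the reset button is pressed, m (0 up, 0.006 down). To be left alone.
- reset_top (a point): centre of the upper face of the reset button: the small square one, 12 x 12 mm, standing 10 mm out of the box, at x +12, y -36 mm on the counter, 70 mm from the count button.
- carton: bystander: loose cardboard box 70 x 100 x 55 mm. Origin: centre of its underside.
- collar: bystander: loose steel collar, 42 mm across, 22 mm high. Origin: centre of its underside.
- fitting: bystander: loose brass fitting, 30 mm across, 34 mm high, standing upright. Origin: centre of its underside.
- wrench: bystander: loose steel wrench lying flat. Origin: centre of its underside.
- gaiter: bystander: loose black rubber bellows, 60 mm across, 74 mm high, standing. Origin: centre of its underside.
Not all that is in view belongs to the job. What is shaped like the short_round but green, pink or red is not meant.

How it is judged:
By the outcome, as a careful person would: the job done as asked, in the order asked, and still so for the second after the job is handed in, with the robot touching nothing.
It also fails if it takes over 61 s, if anything falls off the work surface, if the arm or the gripper's body presses on something with over 40 N, if the wrist force passes 120 N, or if a joint passes its speed limit or range.

## Robot

A 6-joint arm with a two-finger parallel gripper is mounted at the origin on the work surface. World frame = base frame: x ahead of the robot, y to its left, z up, the work surface at z = 0. Lengths are in m, angles in rad, forces in N, time in s.
With the tool pointing down it reaches from about 0.35 to 0.85 m from the base axis. Payload 8.1 kg.
Tool frame: the origin (TCP) lies at the very end of the fingers, on their centre line; the grasp point (between the pads) lies 19 mm behind it; z points along the fingers, x is the direction in which the jaws open and shut, and the axes are right-handed (so a half turn about z gives the same grasp; the last joint's range is limited). The gripper opens to 93 mm and grips with 3 to 60 N. Pads are 15 mm wide; open, the fingers measure 128 mm over their backs; the gripper's body (75 mm by 188 mm) begins 65 mm behind the grasp point.
Start: joints at [-1.231, 0.13, 1.488, -0, 1.523, -0.085], TCP at [0.247, -0.547, 0.219] pointing down, gripper open.
Joint ranges: [-2.96, 2.96], [-0.89, 2.26], [0.02, 2.5], [-1.34, 4.48], [0, 2.73], [-2.66, 2.66]. Speed limits (rad/s): [2.39, 2.39, 2.79, 3.14, 3.14, 3.14].

## Interface

Orientations are given as a rotation vector (axis times angle).
In Python, from rig import robot gives the robot as it stands. Calls block until the motion is done:
- robot.movep(position, orientation): joint-space move of the TCP to a pose.
- robot.movel(position, orientation=None, feed=0.15, force_limit=None): straight line of the TCP; orientation=None keeps the orientation; feed is the mean speed in m/s. With force_limit (N) it stops when the force on the tool has changed by that much, and returns True; else False.
- robot.move_joints(angles): joint-space move.
- robot.gripper_to(opening, f_grip=None): finger opening in m; f_grip is the grip in N (None keeps the last); returns when the fingers have stopped.
- robot.dwell(seconds).
- robot.solve_ik(position, orientation): joint angles nearest the present ones, or None.
- robot.sense(): the state.
- robot.grab_frame(name): name is "scene" or "top" or "wrist"; returns a dict with "image" (400x640x3 uint8, blue, green, red), "depth" (400x640 float32, m along the optical axis (not along the pixel's ray), 0 where there is no reading), "fx", "fy", "cx", "cy" (pixels), "extrinsics" (4x4, takes a point from camera to world coordinates). Camera axes: x right, y down, z forward; pixel columns grow to the right and rows downward; lengths in m; the calibration is good to about 2 mm. A picture is of the moment at which its call begins.
A pose or a line that the arm cannot do raises robot.MotionError and nothing moves.
- robot.job_done(): hands the job in, once; it reports no verdict.
The state is a dict: "time_s": time; "q": joint angles; "qd": joint speeds; "joint_torque": joint torques, N m; "position": TCP position; "orientation": TCP orientation; "contact_force": force on the tool from outside, world axes, zero at the start; "torque": the same for the moment, N m; "grip_width": finger opening in m.
Only numpy, scipy, OpenCV 4.12 (cv2) and the standard library are available. Lean on these libraries where they do the work, as an engineer would, in place of code of your own. Each camera call takes 0.05 s, during which the arm holds its last target.

## Working session

There is one attempt and no reset: what is moved stays moved. The work goes in short steps, each a Python script; the robot and the scene stay as the last script left them, time stands still between calls to the robot, and variables do not carry over. Pictures are saved under pics/ and viewed, and the job is handed in when it is done.

```bash
ls; mkdir -p pics; python3 - <<'E'
from rig import robot
import cv2,numpy as np
for n in ("scene","top","wrist"):
    f=robot.grab_frame(n); cv2.imwrite(f"pics/{n}0.png",f["image"])
    np.savez(f"/tmp/{n}0.npz",**f)
    print(n,f["fx"],f["cx"],f["cy"],np.round(f["extrinsics"],3).tolist())
print(robot.sense())
E
```

```text
pics
scene 405.63872493022495 324.51614651843903 191.5167257334318 [[-0.462, 0.475, -0.749, 1.169], [0.887, 0.232, -0.4, 0.288], [-0.016, -0.849, -0.529, 0.526], [0.0, 0.0, 0.0, 1.0]]
top 449.98503302462177 318.8016211387398 198.5567722170367 [[-0.001, -0.995, 0.104, 0.491], [-1.0, 0.002, 0.009, -0.023], [-0.009, -0.104, -0.995, 0.934], [0.0, 0.0, 0.0, 1.0]]
wrist 353.8716298411223 327.4703821286609 197.32722780598928 [[0.412, -0.871, -0.267, 0.323], [-0.911, -0.395, -0.118, -0.512], [-0.002, 0.292, -0.956, 0.383], [0.0, 0.0, 0.0, 1.0]]
{'time_s': 0.15, 'q': array([-1.23137369e+00,  1.31001675e-01,  1.48901903e+00,  1.12677456e-05,
        1.52299040e+00, -8.53750881e-02]), 'qd': array([-0.00082964, -0.00266985, -0.00249505, -0.00151745, -0.00209439,
       -0.00045464]), 'joint_torque': array([ 1.43139529e-03, -5.60477543e+01, -4.92333448e+01,  7.68899848e-02,
        3.06034216e-02, -5.27783811e-05]), 'position': array([ 0.24717549, -0.54624757,  0.21782561]), 'orientation': array([-2.63907571e+00,  1.70275444e+00,  1.75109324e-03]), 'contact_force': array([-0.0289224 ,  0.07192429,  0.56341187]), 'torque': array([-0.01612215,  0.04298191,  0.02536045]), 'grip_width': 0.09293744208684426}
```

View pics/top0.png

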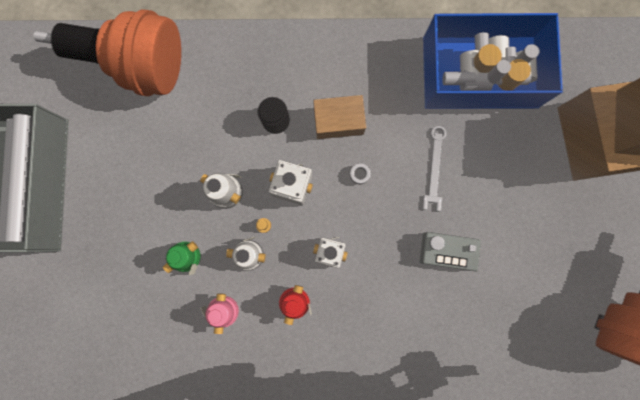

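View pics/scene0.png

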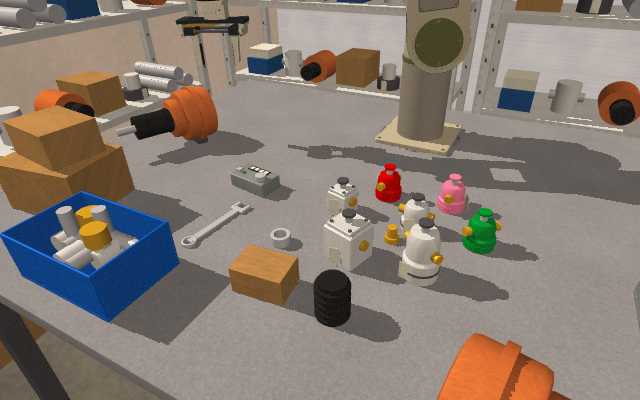

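Top view candidates: the small square valve is at (331,253), the large one at (291,181). The round valves at (245,255) and (222,188) and the coloured ones at (183,257), (221,312) and (294,303) are not it. The count button is at (438,242) and the small reset button at (473,248). I'll measure these and check with a crop.

```bash
cat > h.py <<'E'
import numpy as np,cv2
def cloud(f):
    d=np.asarray(f["depth"]); v,u=np.mgrid[:400,:640]
    P=np.stack([(u-f["cx"])*d/f["fx"],(v-f["cy"])*d/f["fy"],d],-1)
    E=np.asarray(f["extrinsics"]); W=P@E[:3,:3].T+E[:3,3]; W[d==0]=np.nan; return W
def proj(f,p):
    E=np.linalg.inv(f["extrinsics"]); c=E[:3,:3]@np.array(p)+E[:3,3]
    return f["fx"]*c[0]/c[2]+f["cx"],f["fy"]*c[1]/c[2]+f["cy"]
E
python3 - <<'E'
from h import *
t=dict(np.load('/tmp/top0.npz'));s=dict(np.load('/tmp/scene0.npz'))
W=cloud(t);S=cloud(s)
print("bench",np.nanmedian(W[300:340,380:450,2]),np.nanmedian(S[260:280,180:220,2]))
for n,C in(("top",W),("scene",S)):
    for nm,u,v in ([("small",331,253),("large",291,181),("cnt",438,242),("rst",473,248)] if n=="top" else [("small",343,182),("large",349,214)]):
        print(n,nm,np.round(C[v,u],4))
# cluster within regions by height
c=W[253,331]
for n,C in(("top",W),("scene",S)):
    for nm,xy,lo,hi,r in (("plunger",c[:2],.070,.09,.03),("body",c[:2],.05,.067,.05),("count",W[242,438][:2],.043,.06,.022),("tallybox",W[252,450][:2],.028,.041,.08)):
        m=(np.hypot(C[...,0]-xy[0],C[...,1]-xy[1])<r)&(C[...,2]>lo)&(C[...,2]<hi)
        q=C[m]; 
        if len(q)>4: print(n,nm,m.sum(),"mean",np.round(q.mean(0),4),"mid",np.round((q.min(0)+q.max(0))/2,4),"ext",np.round(np.ptp(q,0),3), cv2.minAreaRect((q[:,:2]*1000).astype(np.float32)))
a=cv2.resize(t["image"][215:285,295:365],None,fx=5,fy=5,interpolation=2)
b=cv2.resize(t["image"][220:290,410:490],None,fx=5,fy=5,interpolation=2)
d=cv2.resize(s["image"][160:280,310:390],None,fx=3,fy=3,interpolation=2)
im=np.zeros((720,760,3),np.uint8);im[:350,:350]=a;im[:350,360:760]=b;im[355:715,:240]=d
cv2.imwrite("pics/crop0.png",cv2.resize(im,(633,600)))
E
```

```text
bench 0.00011642512336418331 0.0008195387564717271
top small [ 0.4771 -0.0384  0.079 ]
top large [0.6108 0.036  0.1039]
top cnt [ 0.4977 -0.2476  0.0503]
top rst [ 0.486  -0.3161  0.0473]
scene small [ 0.4866 -0.0313  0.0807]
scene large [0.6221 0.0445 0.1055]
top plunger 142 mean [ 0.4781 -0.0362  0.08  ] mid [ 0.478  -0.0365  0.0796] ext [0.024 0.023 0.007] ((478.013427734375, -36.50542449951172), (22.66448974609375, 24.386587142944336), 89.92676544189453)
top body 488 mean [ 0.4783 -0.0361  0.0579] mid [ 0.4777 -0.036   0.058 ] ext [0.056 0.057 0.016] ((478.0245361328125, -36.08757781982422), (49.50442123413086, 49.33962631225586), 75.4530029296875)
top count 166 mean [ 0.4967 -0.2446  0.0496] mid [ 0.4968 -0.2448  0.0483] ext [0.025 0.026 0.01 ] ((496.768798828125, -244.78736877441406), (26.33570671081543, 25.298574447631836), 89.81621551513672)
top tallybox 1588 mean [ 0.4779 -0.278   0.036 ] mid [ 0.4802 -0.2773  0.0346] ext [0.075 0.116 0.013] ((479.8825378417969, -277.162353515625), (110.58244323730469, 63.879295349121094), 81.810546875)
scene plunger 80 mean [ 0.4794 -0.0356  0.0796] mid [ 0.4766 -0.0362  0.0763] ext [0.027 0.024 0.012] ((477.8236999511719, -36.95497131347656), (23.43353843688965, 24.140172958374023), 35.95990753173828)
scene body 307 mean [ 0.4854 -0.0326  0.058 ] mid [ 0.4815 -0.0365  0.0585] ext [0.049 0.057 0.017] ((478.45196533203125, -35.08701705932617), (48.848365783691406, 50.9533805847168), 69.01539611816406)
scene count 80 mean [ 0.4981 -0.2439  0.0494] mid [ 0.4967 -0.2471  0.0479] ext [0.028 0.029 0.01 ] ((495.2566833496094, -245.0518035888672), (27.469331741333008, 25.475360870361328), 27.439319610595703)
scene tallybox 567 mean [ 0.4859 -0.2727  0.036 ] mid [ 0.4808 -0.2779  0.0345] ext [0.075 0.117 0.013] ((479.3078308105469, -277.3208923339844), (111.1202392578125, 65.31653594970703), 81.4978256225586)
```

View pics/crop0.png

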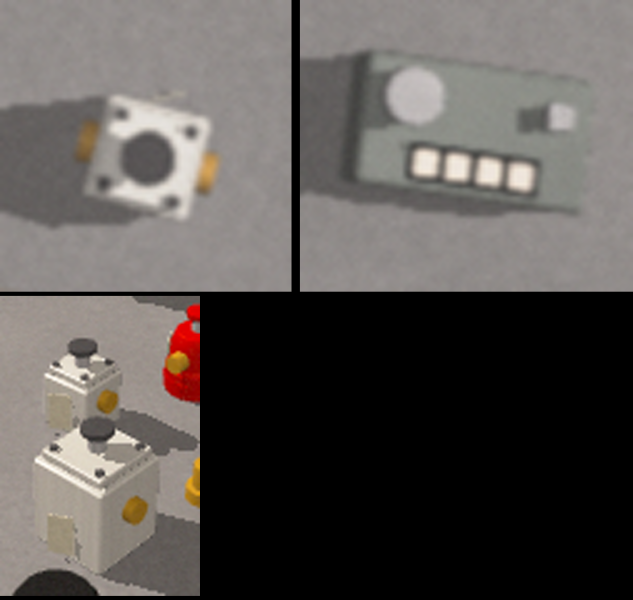

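Both views agree: the plunger top is at (0.478, -0.036, 0.080) on a 50 mm body, so it is the smaller one. The count top is at (0.497, -0.245, 0.050), and the small square reset is 70 mm away. I'll close the fingers and hover over the plunger.

```bash
python3 - <<'E'
from rig import robot
from h import *
from scipy.spatial.transform import Rotation as R
# jaws along world x, tool down
p=[0.478,-0.0365,0.20]
best=[]
for yaw in (0,np.pi):
    o=(R.from_euler('z',yaw)*R.from_euler('x',np.pi)).as_rotvec()
    for pp in (p,[0.4965,-0.245,0.20]):
        q=robot.solve_ik(pp,o); print(yaw,pp,None if q is None else np.round(q,2))
    q=robot.solve_ik(p,o)
    if q is not None: best.append((np.abs(q-robot.sense()["q"]).max(),o))
o=min(best,key=lambda b:b[0])[1]; np.save('/tmp/o.npy',o)
robot.gripper_to(0.0,5)
robot.movep(p,o)
s=robot.sense();print(s["time_s"],s["position"],s["contact_force"],s["grip_width"])
robot.movel([p[0],p[1],0.10])
s=robot.sense();print(s["time_s"],s["position"],s["contact_force"])
for n in("wrist","scene"):
    f=robot.grab_frame(n);cv2.imwrite(f"pics/{n}1.png",f["image"])
E
```

```text
0 [0.478, -0.0365, 0.2] [-0.18 -0.19  1.84 -0.    1.5  -0.18]
0 [0.4965, -0.245, 0.2] [-0.55  0.01  1.64 -0.    1.48 -0.55]
3.141592653589793 [0.478, -0.0365, 0.2] None
3.141592653589793 [0.4965, -0.245, 0.2] [-0.55  0.01  1.64  0.    1.48  2.59]
3.6167 [ 0.4781072  -0.03726247  0.2000655 ] [ 0.09381784  0.37000985 -0.46779995] 0.0006382832475094142
4.4333 [ 0.47860492 -0.03675522  0.10085969] [ 0.37930724 -0.0840698   0.29072222]
```

View pics/wrist1.png

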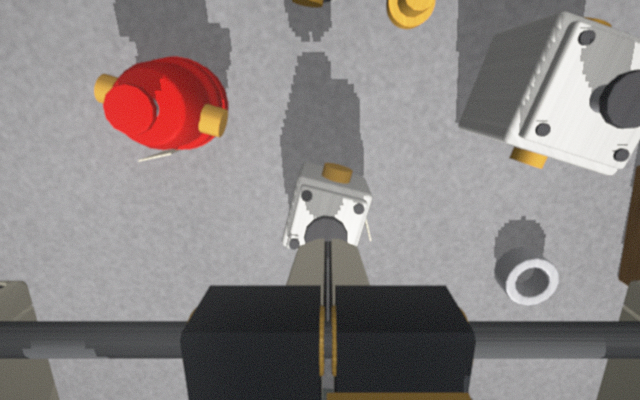

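View pics/scene1.png

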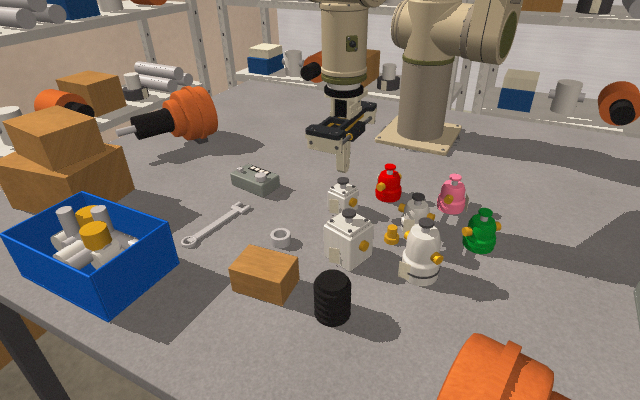

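The wrist view shows the closed tips at (327,240), right over the dark plunger head at (327,228) and clear of everything else. The scene view agrees, with the tips at (343,168) above the plunger at (343,183). Next is a slow press.

```bash
python3 - <<'E'
from rig import robot
from h import *
x,y=0.478,-0.0365
def st(l):
    s=robot.sense();print(l,round(s["time_s"],2),np.round(s["position"],4),np.round(s["contact_force"],2));return s
for z in (.085,.081,.079,.077,.075,.073,.0715):
    hit=robot.movel([x,y,z],feed=.03,force_limit=11); robot.dwell(.15); st((z,hit))
    if hit: break
f=robot.grab_frame("scene");cv2.imwrite("pics/press.png",cv2.resize(f["image"][120:250,270:420],None,fx=4,fy=4))
W=cloud(f);np.savez("/tmp/press.npz",**f)
E
```

```text
(0.085, False) 5.33 [ 0.4782 -0.0365  0.0852] [-0.31  0.19 -0.29]
(0.081, False) 5.77 [ 0.478  -0.0365  0.081 ] [ 0.6   0.54 -0.26]
(0.079, False) 6.17 [ 0.4784 -0.0366  0.0793] [1.25 0.36 2.31]
(0.077, False) 6.57 [ 0.4783 -0.0366  0.0772] [ 1.85 -0.79  3.23]
(0.075, False) 6.97 [ 0.4783 -0.0366  0.0752] [1.86 0.24 4.34]
(0.073, False) 7.37 [ 0.4783 -0.0366  0.0733] [1.63 0.42 4.56]
(0.0715, False) 7.77 [ 0.4783 -0.0366  0.0719] [ 0.61 -1.01  6.13]
```

View pics/press.png

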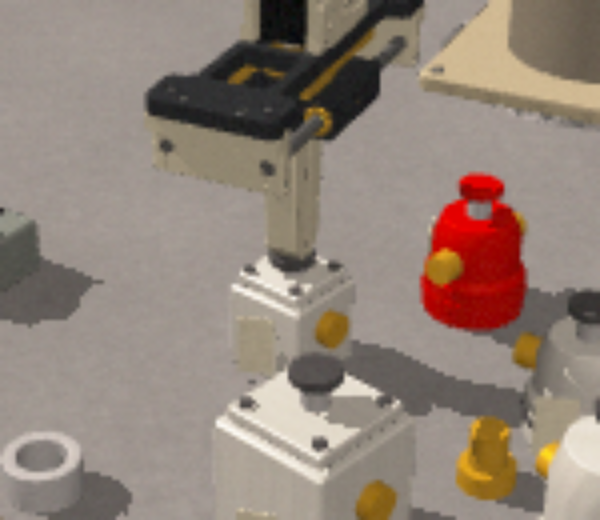

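The crop shows the head at (293,258) pushed down close to the body. The force is 6 N at about 8 mm, which matches the spring. I'll release it and move to the counter.

```bash
python3 - <<'E'
from rig import robot
from h import *
o=np.load('/tmp/o.npy')
def st(l):
    s=robot.sense();print(l,round(s["time_s"],2),np.round(s["position"],4),np.round(s["contact_force"],2));return s
robot.movel([.478,-.0365,.071],feed=.02,force_limit=11);robot.dwell(.2);st("deep")
robot.movel([.478,-.0365,.10],feed=.05);robot.movel([.478,-.0365,.20]);st("up")
robot.movep([.4965,-.245,.16],o)
t=robot.grab_frame("scene");T=robot.grab_frame("top")
cv2.imwrite("pics/after1.png",np.hstack([cv2.resize(t["image"][120:250,200:380],(540,390)),cv2.resize(T["image"][220:290,310:350],(220,390))]))
W=cloud(T)
for n,C in(("top",W),("scene",cloud(t))):
    m=(np.hypot(C[...,0]-.478,C[...,1]+.0365)<.011)&(C[...,2]>.062)
    print(n,m.sum(),np.nanmedian(C[m],0))
robot.movel([.4965,-.245,.065]);st("hover")
f=robot.grab_frame("wrist");cv2.imwrite("pics/wrist2.png",f["image"])
E
```

```text
deep 8.27 [ 0.4783 -0.0365  0.0714] [2.2  0.77 6.44]
up 9.82 [ 0.4774 -0.0364  0.1988] [ 0.34  0.36 -1.39]
top 107 [ 0.47713014 -0.03647786  0.08022195]
scene 78 [ 0.48080316 -0.0352376   0.07967883]
hover 11.56 [ 0.4972 -0.2451  0.066 ] [-0.13 -0.13  0.2 ]
```

View pics/after1.png

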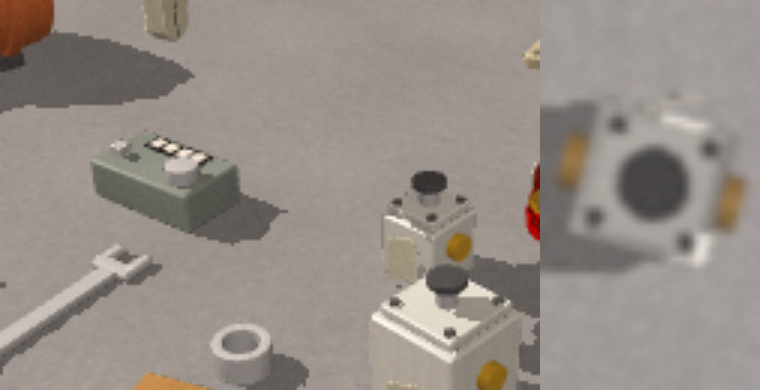

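View pics/wrist2.png

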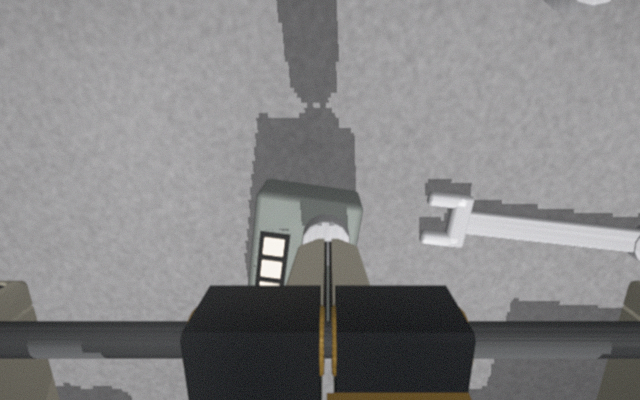

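The plunger has sprung back: its top is at 0.080 in both views, and the crop shows it standing up at (429,183). The wrist view shows the tips at (327,240) over the round count button at (324,232). I'll press it.

```bash
python3 - <<'E'
from rig import robot
from h import *
x,y=.4965,-.245
def st(l):
    s=robot.sense();print(l,round(s["time_s"],2),np.round(s["position"],4),np.round(s["contact_force"],2));return s
for z in (.052,.050,.048,.046,.0445):
    hit=robot.movel([x,y,z],feed=.03,force_limit=10);robot.dwell(.2);st((z,hit))
    if hit:break
f=robot.grab_frame("scene")
robot.movel([x,y,.08],feed=.06);robot.movel([x,y,.22]);robot.movep([.35,-.45,.25],np.load('/tmp/o.npy'));st("away")
t=robot.grab_frame("scene");T=robot.grab_frame("top")
cv2.imwrite("pics/tally.png",np.vstack([np.hstack([cv2.resize(i["image"][150:210,210:290],(400,300)) for i in (f,t)])]))
cv2.imwrite("pics/topend.png",T["image"])
for n,C in(("top",cloud(T)),("scene",cloud(t))):
  for nm,a,b,lo in(("cnt",.4968,-.245,.04),("plg",.478,-.0365,.062)):
    m=(np.hypot(C[...,0]-a,C[...,1]-b)<.011)&(C[...,2]>lo)
    print(n,nm,m.sum(),np.nanmedian(C[m],0))
E
```

```text
(0.052, False) 12.39 [ 0.4966 -0.2451  0.0522] [-0.14 -1.12 -0.12]
(0.05, False) 12.84 [ 0.4968 -0.2452  0.0503] [ 0.51 -0.33  1.83]
(0.048, False) 13.29 [ 0.4967 -0.2451  0.0482] [ 0.63 -2.1   2.26]
(0.046, False) 13.74 [ 0.4966 -0.2451  0.0461] [ 2.34 -1.83  3.89]
(0.0445, False) 14.19 [ 0.4967 -0.2451  0.0447] [ 2.44 -2.23  5.02]
away 17.06 [ 0.3506 -0.4491  0.2494] [ 0.11 -0.09 -0.44]
top cnt 103 [ 0.49768261 -0.24548856  0.05022325]
top plg 107 [ 0.47714283 -0.03647014  0.08065386]
scene cnt 55 [ 0.49929013 -0.24194712  0.05014311]
scene plg 73 [ 0.48056914 -0.0350574   0.07988913]
```

View pics/tally.png

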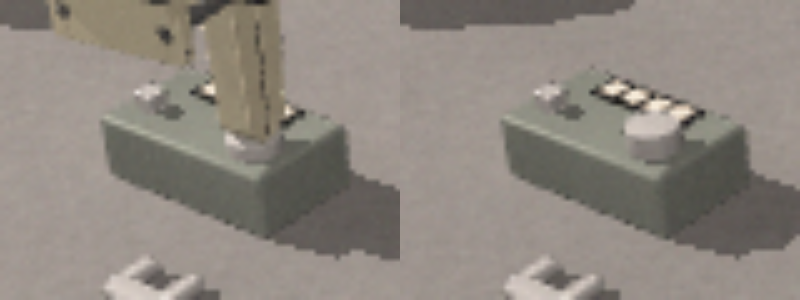

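View pics/topend.png

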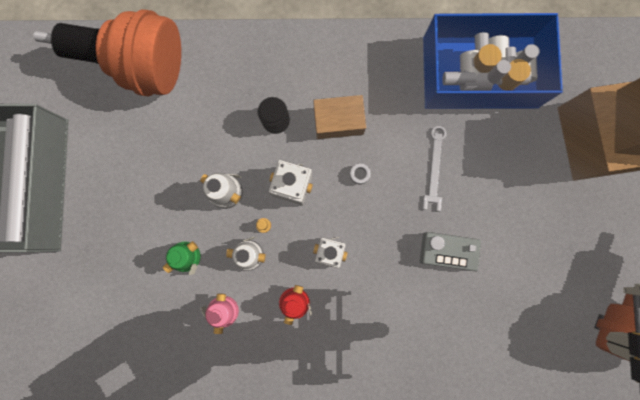

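The left crop shows the button down under the fingertips at (253,140). It went about 5.3 mm at 5 N. The right crop shows it back up at (652,135), with the reset button untouched at (548,95). The top view shows everything else where it was. The gripper at (625,350) is near the rust-coloured motor, so I'll raise it and compare before handing in.

```bash
python3 - <<'E'
from rig import robot
from h import *
robot.movel([.35,-.45,.32]);robot.movep([.40,-.25,.35],np.load('/tmp/o.npy'));robot.dwell(.5)
T=robot.grab_frame("top");t0=dict(np.load('/tmp/top0.npz'))
d0,d1=cloud(t0)[...,2],cloud(T)[...,2]
m=((np.abs(d0-d1)>.012)).astype(np.uint8)
n,_,st,c=cv2.connectedComponentsWithStats(m)
print([(s.tolist()) for s in st[1:] if s[4]>12])
cv2.imwrite("pics/final.png",T["image"])
s=robot.sense();print(s["time_s"],s["contact_force"])
E
```

```text
[[495, 242, 145, 158, 16001]]
19.1667 [-0.77346368  0.46027583 -0.27129346]
```

View pics/final.png

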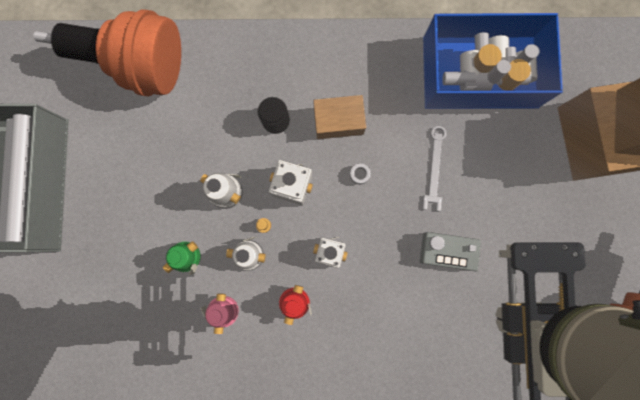

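The only difference from the start image is the arm itself, at (560,320). All the objects are in place and both the plunger and the count button are up, so I'm handing in.

```bash
python3 - <<'E'
from rig import robot
robot.job_done(); print(robot.sense()["time_s"])
E
```

```text
the job is handed in; nothing more can be done
the job is handed in; nothing more can be done
```

I tested the smaller square valve's return spring, then recorded it with one press of the count button. The job was handed in at about 19 s.

- **Plunger:** with closed fingertips I pressed it about 8.6 mm at roughly 6.4 N and released it. Afterwards its top measured 0.080 m in both the top and scene views, so it came back up.
- **Count button:** I pressed it about 5.3 mm at roughly 5 N and released it. Its top measured 0.050 m again in both views.
- **Everything else:** comparing top-view depth before and after showed no change over 12 mm except the arm itself. The reset button looked untouched.
- **What I could not check:** the arm blocked the top view's lower right corner, including the rust-coloured motor, so the comparison doesn't cover it. I parked near that motor for a moment, and the contact force there stayed near zero. The counter digits are too small to read in the images, so I judged the count only by how far the button moved and the force.

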